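# Index the sample turntable to put the conical flask before the reader

### The job

On the sample turntable, bring the conical flask round to the reader in place of the jar: pull up the sprung plunger by its knob, swing the turntable a quarter turn until the flask stands in front of the reader, then let the plunger drop fully home so that the turntable is locked. Keep the flask standing in its socket, and let go of the knob when done.

Things in the scene. Friction and masses are not known exactly. Their poses are not given: they have to be found in the camera images.
- plunger (a joint): How far the plunger is pulled up, in m: 0 fully home in a notch, 0.024 its upper stop. A spring pulls it down: 5 N at 0, 8 N at the top. Above 0.019 the turntable turns freely; between notches the pin rests on the index ring at about 0.018. Notches are funnel-shaped: let go within 8 degrees of one, the plunger slides home and centres the turntable.
- knob (a point): Centre of the plunger's knob: an upright black cylinder, 30 mm in diameter, 24 mm high, over a 20 mm wide dark housing on a lug at the turntable's rim. It is 100 mm from the turntable's axis and goes round with it. When home, the knob's centre is 100 mm above the bench, its underside 8 mm above the housing. It starts home, on the side away from the reader.
- spindle (a point): The turntable's upright axis at its disc's top (disc 176 mm wide, top 46 mm above the bench), fixed. +x points level to the reader, a white block 105 mm tall, face 136 mm away. Three vessels stand in 10 mm deep sockets 58 mm from the axis; the flask's place before the reader is 58 mm along +x. Notches: at the start and a quarter turn (90 degrees) either way; stops at 100 degrees.
- flask_mid (a point): Centre, half-way up, of the conical flask: white plastic, 78 mm tall, foot 46 mm wide, neck 20 mm, lip 25 mm. Loose in its socket (2 mm play), it rides with the turntable; it starts a quarter turn from the reader, on either side. Opposite it is a straight open beaker (60 mm tall), before the reader a capped jar (62 mm tall), of the same white plastic.
Things that resemble listed ones, but are neither listed nor needed, are in the scene too. What is shaped like the part that bears flask_mid but orange or pink is not meant.

How it is judged:
By the outcome, as a careful person would: the job done as asked, in the order asked, and still so for the second after the job is handed in, with the robot touching nothing.
It also fails if it takes over 35 s, if anything falls off the work surface, if the arm or the gripper's body presses on something with over 40 N, if the wrist force passes 120 N, or if a joint passes its speed limit or range.

### The arm

A 7-joint arm with a two-finger parallel gripper is mounted at the origin on the work surface. World frame = base frame: x ahead of the robot, y to its left, z up, the work surface at z = 0. Lengths are in m, angles in degrees, forces in N, time in s.
With the tool pointing down it reaches from about 0.425 to 0.875 m from the base axis. Payload 4.7 kg.
Tool frame: the origin (TCP) lies at the very end of the fingers, on their centre line; the grasp point (between the pads) lies 19 mm behind it; z points along the fingers, y is the line along which they close (so a half turn about z gives the same grasp; the last joint's range is limited). The gripper opens to 87 mm and grips with 3 to 60 N. Pads are 19 mm wide; open, the fingers measure 117 mm over their backs; the gripper's body (75 mm by 190 mm) begins 51 mm behind the grasp point.
Start: joints at [71.282, 18.392, -4.016, 83.108, 1.295, 78.541, -3.26], TCP at [0.217, -0.613, 0.192] pointing down, gripper open.
Joint ranges: [-163.93, 163.93], [-17.29, 119.83], [-79.2, 71.16], [3.27, 140.29], [-89.18, 269.18], [5.43, 117.66], [-154.24, 154.24]. Speed limits (degrees/s): [147.25, 147.25, 180, 180, 180, 180, 180].

### API

Orientations are given as [roll, pitch, yaw] about the fixed x, y, z axes, in that order (R = Rz(yaw) Ry(pitch) Rx(roll)).
In Python, from cell import get_obs, read_camera, sign_off, silhouettes gives the robot as it stands.
- The arm moves only by the tool play_rows, never from a script. Its argument "steps" is a list that holds one entry, the list of rows, each a list of 7 numbers: the shift along the tool's x, y, z in m, then the turn, a rotation vector about the tool's x, y, z in rad, then the finger opening in m, from 0 to 0.087. A call has 1 to 12 rows; each row shifts and turns the commanded pose from where the row before left it, along the tool's axes as they then stand; what a row does not reach is not made up. A row lasts 1/10 s, in which the tool goes at most 50 mm and 8.59 degrees, less where a joint would pass 70% of its speed; a pose out of reach is approached as far as the arm can. A call is refused whole if a number of a shift passes 0.05 or a number of a turn 0.15, either way. A call with a gripper value outside its range is refused whole. The fingers move at their own pace and stop on an object; "force" is the grip in N (left out, the last holds). Time passes only in rows, so rows that do not move let the fingers close. It gives the time, the measured TCP pose, the force, the opening and the grip force at its end, in the units of the state.
- get_obs(): the state, without advancing time (a new reading comes with each control period).
- read_camera(name): name is "side" or "top"; returns a dict with "frame" (420x560x3 uint8, red, green, blue), "intrinsics" (3x3 intrinsics, pixels), "view" (4x4, takes a point from world to camera coordinates). Camera axes: x right, y up, looking along -z (the intrinsics and any distortion apply to the point x, -y, -z); pixel columns grow to the right and rows downward; lengths in m; the calibration is good to about 2 mm. A picture is of the moment at which its call begins. There is no depth.
- sign_off(): hands the job in; it is judged then, once.
Trained networks look in the newest picture that a camera, given by its name, has taken for a name from the list of things; names that differ only in an ending like _2 or _b are one class to them, and where a whole thing is asked for, a point or a joint stands for the part that bears it (a point fixed in the world has none). Each returns a list of dicts, best first, with "p" (0 to 1); they miss things now and then, are a little off and sometimes report something else, mostly with a low value. They report only what shows in the picture. A call takes as long as a camera call. They do not tell look-alikes from the thing itself.
- silhouettes(camera, name): "pixels" (420x560 bool, what is visible of it) and "extent" ([left, top, right, bottom] in pixels, round what is visible of it).
The state is a dict: "time_s": time; "qpos": joint angles; "joint_velocities": joint speeds; "effort": joint torques, N m; "tool_pos": TCP position; "tool_rot": TCP orientation; "force": force on the tool from outside, world axes, zero at the start; "wrist_torque": the same for the moment, N m; "grip_width": finger opening in m; "grasp_force": force on a finger pad.
Only numpy, scipy, OpenCV 4.12 (cv2) and the standard library are available. Lean on these libraries where they do the work, as an engineer would, in place of code of your own. Each camera call takes 0.05 s, during which the arm holds its last target. There are 200 camera calls.

## Working session

There is one attempt and no reset: what is moved stays moved. The work goes in short steps, Python scripts to look and compute and a tool call to move; the robot and the scene stay as the last step left them, time stands still between calls to the robot, and variables do not carry over. Pictures are saved under pics/ and viewed, at most 10 in all, crops included, and the job is handed in when it is done.

Besides the shell and the picture viewer there is one more tool, called after ">>>" as name([rows], argument=value, ...), one row to a line, values as JSON. play_rows: Moves the arm, as the interface text tells. Its arguments: {"type":"object","properties":{"steps":{"type":"array","items":{"type":"array","items":{"type":"array","items":{"type":"number"}}}},"force":{"type":"number"}},"required":["steps"]}

```bash
mkdir -p pics
cat > h.py <<'E'
import numpy as np, cv2
from cell import *
def shot(n,fn=None):
    c=read_camera(n)
    if fn: cv2.imwrite('pics/'+fn,c['frame'][:,:,::-1])
    return c
def proj(c,p):
    q=c['view']@np.r_[p,1]; u=c['intrinsics']@np.array([q[0],-q[1],-q[2]]); return u[:2]/u[2]
def ray(c,uv):
    d=np.linalg.inv(c['intrinsics'])@np.r_[uv,1]; d=d*[1,-1,-1]
    R=c['view'][:3,:3]; t=c['view'][:3,3]; return -R.T@t, R.T@d
def atz(c,uv,z):
    o,d=ray(c,uv); return o+d*(z-o[2])/d[2]
E
python3 - <<'E'
from h import *
for n in('side','top'):
    c=shot(n,n+'1.png'); print(n,ray(c,[280,210]),c.keys())
    for k in('knob','plunger','flask_mid','spindle'):
        for s in silhouettes(n,k)[:4]:
            e=s['extent'];print(k,round(s['p'],2),e)
print(get_obs())
E
```

```text
side (array([0.20906719, 0.51827302, 0.47867188]), array([ 0.48315273, -0.65482488, -0.58124186])) dict_keys(['frame', 'intrinsics', 'view'])
knob 0.76 [322.9, 199.1, 337.5, 251.6]
plunger 0.8 [320.9, 200.8, 338.4, 221.0]
flask_mid 0.85 [169.1, 230.6, 196.0, 280.6]
flask_mid 0.82 [218.3, 268.1, 247.1, 321.7]
flask_mid 0.56 [258.4, 180.3, 279.1, 226.1]
spindle 0.69 [218.6, 138.7, 359.2, 271.7]
top (array([0.38323257, 0.09458327, 0.86056309]), array([ 0.18808771,  0.00190801, -0.9821679 ])) dict_keys(['frame', 'intrinsics', 'view'])
knob 0.81 [306.3, 247.2, 327.7, 269.6]
plunger 0.88 [306.8, 248.3, 324.7, 265.5]
flask_mid 0.97 [180.1, 217.5, 210.8, 246.1]
flask_mid 0.89 [194.4, 136.9, 220.1, 170.2]
flask_mid 0.76 [284.5, 172.0, 311.5, 206.1]
spindle 0.85 [256.3, 80.7, 404.4, 280.8]
{'time_s': 0.5, 'qpos': array([71.28094356, 18.39392837, -4.01537168, 83.10864654,  1.29547603,
       78.54266793, -3.25769235]), 'joint_velocities': array([ 0.04916148,  0.02119202,  0.0264328 ,  0.06033944,  0.05426835,
       -0.04376813, -0.10881521]), 'effort': array([-2.35856523e-04, -4.90607643e+01, -4.02614241e-01, -3.12464118e+01,
       -6.36760751e-02,  3.45866207e-02,  6.71794396e-05]), 'tool_pos': array([ 0.21722166, -0.61262906,  0.19175408]), 'tool_rot': array([-1.79999918e+02,  3.55527991e-03,  1.95295879e+01]), 'force': array([-0.13950985,  0.81849132, -0.02153632]), 'wrist_torque': array([0.00049729, 0.00211777, 0.01683721]), 'grasp_force': 0.0, 'grip_width': 0.08712780915070839}
```

View pics/top1.png

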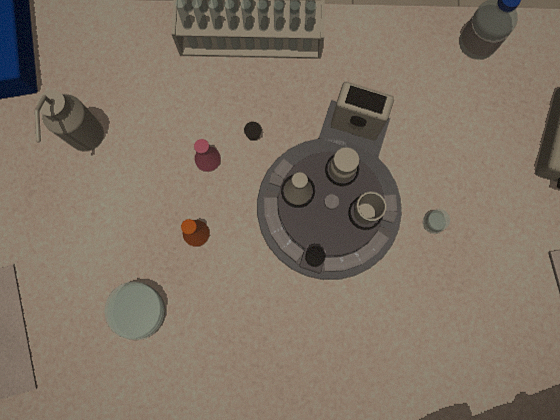

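View pics/side1.png

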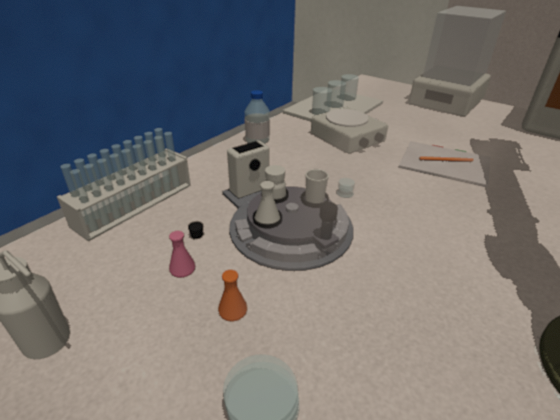

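The top view shows the turntable with its hub at (332,202), the white flask at (298,187), the jar at (345,162), the beaker at (370,207) and the reader at (360,110).
- **Knob candidates:** the black knob at (315,255) sits on the rim away from the reader, so that is the one. The loose black cap at (253,130) is a decoy.
- **Flask candidates:** the white one at (298,187) is right. Pink (206,155) and orange (195,233) are not.

Run:
```python
from h import *
from scipy.optimize import least_squares
t=shot('top');s=shot('side')
f=t['frame'];cv2.imwrite('pics/crop.png',cv2.resize(f[75:290,240:415],None,fx=2.7,fy=2.7,interpolation=cv2.INTER_CUBIC)[:,:,::-1])
g=s['frame'];cv2.imwrite('pics/crops.png',cv2.resize(g[130:270,210:370],None,fx=4,fy=4,interpolation=cv2.INTER_CUBIC)[:,:,::-1])
hub=atz(t,[332,202],.046);kn=atz(t,[315.5,255],.112);print('hub',hub,'knob',kn)
o1,d1=ray(t,[316,256]);o2,d2=ray(s,[329.5,210]);A=np.c_[d1,-d2];k=np.linalg.lstsq(A,o2-o1,rcond=None)[0];print(o1+d1*k[0],o2+d2*k[1])
print('flask',atz(t,[299,181],.122),'reader',atz(t,[365,100],.105))
for n,c in(('top',t),('side',s)):
    for k in('knob','plunger'):
        m=silhouettes(n,k)
        for q in m[:2]: print(n,k,q['p'],q['extent'],np.argwhere(q['pixels']).mean(0)[::-1])
print(proj(t,kn),proj(s,[*kn[:2],.112]),proj(s,[*kn[:2],.1]),proj(s,hub))
```

```text
hub [0.55463214 0.01082138 0.046     ] knob [0.45980375 0.04179579 0.112     ]
[0.45949876 0.04021001 0.10040158] [0.45767936 0.03936181 0.10027971]
flask [0.56979148 0.06842534 0.122     ] reader [ 0.7089659  -0.03490495  0.105     ]
top knob 0.58 [305.8, 247.2, 325.4, 266.8] [315.63141026 256.46794872]
top plunger 0.9 [306.5, 245.2, 325.2, 269.5] [315.5327381  256.24404762]
side knob 0.7 [322.8, 200.5, 338.9, 250.9] [328.60067114 211.72483221]
side plunger 0.53 [320.0, 202.4, 340.4, 221.9] [328.45706371 211.39612188]
[315.5 255. ] [328.31418219 204.53679275] [327.66774485 210.33084225] [291.90770462 207.96631444]
```

View pics/crop.png

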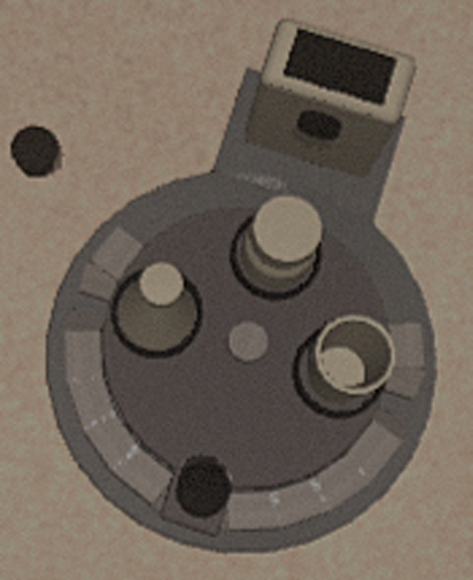

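View pics/crops.png

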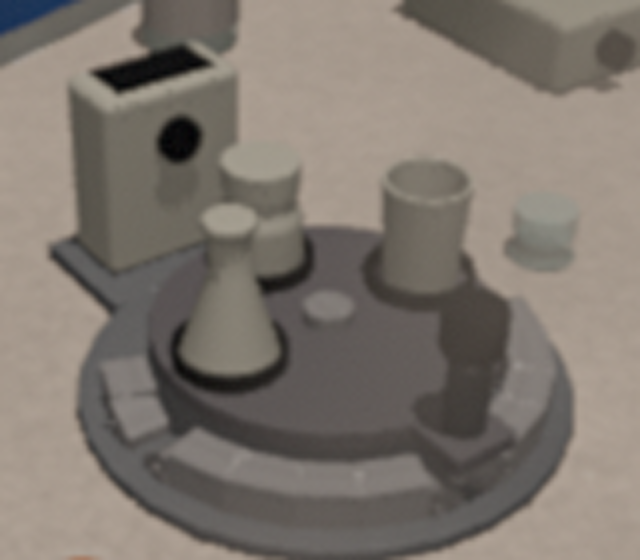

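The crops agree with the choice: the knob is on its housing at the rim, and the white flask is on the +y side. I need to turn the table −90° as seen from above, with the knob going from about (0.4585, 0.0405) to about (0.5845, 0.106). I'll start moving now.

>>> play_rows([
  [[0.038, -0.021, 0, 0, 0, 0, 0.07], [0.038, -0.021, 0, 0, 0, 0, 0.07], [0.038, -0.021, 0, 0, 0, 0, 0.07], [0.038, -0.021, 0, 0, 0, 0, 0.07], [0.038, -0.021, 0, 0, 0, 0, 0.07], [0.038, -0.021, 0, 0, 0, 0, 0.07], [0.038, -0.021, 0, 0, 0, 0, 0.07], [0.038, -0.021, 0, 0, 0, 0, 0.07], [0, 0, 0, 0, 0, -0.145, 0.07], [0, 0, 0, 0, 0, -0.145, 0.07], [0, 0, 0, 0, 0, -0.145, 0.07], [0, 0, 0, 0, 0, -0.145, 0.07]],
])

```text
time_s: 2.0
tool_pos: [0.4477, -0.3526, 0.1919]
tool_rot: [180.0, 0.0, 53.1]
force: [-1.0, -0.1, -0.3]
grip_width: 0.07
grasp_force: 0.0
```

>>> play_rows([
  [[0, 0, 0, 0, 0, -0.145, 0.07], [0, 0, 0, 0, 0, -0.145, 0.07], [0, 0, 0, 0, 0, -0.145, 0.07], [0, 0, 0, 0, 0, -0.145, 0.07], [0, 0, 0, 0, 0, -0.145, 0.07], [0, 0, 0, 0, 0, -0.145, 0.07], [0, 0, 0, 0, 0, -0.145, 0.07], [0, 0, 0, 0, 0, -0.145, 0.07], [0, 0, 0, 0, 0, -0.145, 0.07], [0, 0, 0, 0, 0, -0.145, 0.07], [0, 0, 0, 0, 0, -0.145, 0.07], [0, 0, 0, 0, 0, -0.145, 0.07]],
])

```text
time_s: 3.2
tool_pos: [0.4476, -0.3527, 0.1919]
tool_rot: [-180.0, 0.0, 152.8]
force: [-0.4, -0.5, -0.2]
grip_width: 0.0699
grasp_force: 0.0
```

```bash
cat >> h.py <<'E'
from scipy.spatial.transform import Rotation as Ro
def delta(p,yaw):
    o=get_obs();R=Ro.from_euler('xyz',o['tool_rot'],degrees=True)
    T=Ro.from_euler('xyz',[180,0,yaw],degrees=True)
    print('t',o['time_s'],o['tool_pos'].round(4),o['tool_rot'].round(1),'q',o['qpos'].round(1),'F',o['force'].round(1))
    print('shift',R.inv().apply(np.array(p)-o['tool_pos']).round(4),'turn',(R.inv()*T).as_rotvec().round(3))
E
python3 -c "
from h import *
delta([.4585,.0405,.16],162.7)"
```

```text
t 3.2 [ 0.4476 -0.3527  0.1919] [-180.     0.   152.8] q [ 59.9  10.4 -27.4  94.1   4.9  76.8  94.5] F [-0.4 -0.5 -0.2]
shift [0.1701 0.3547 0.0318] turn [-0.     0.    -0.173]
```

>>> play_rows([
  [[0.0189, 0.0394, 0, 0, 0, 0, 0.07], [0.0189, 0.0394, 0, 0, 0, 0, 0.07], [0.0189, 0.0394, 0, 0, 0, 0, 0.07], [0.0189, 0.0394, 0, 0, 0, 0, 0.07], [0.0189, 0.0394, 0, 0, 0, 0, 0.07], [0.0189, 0.0394, 0, 0, 0, 0, 0.07], [0.0189, 0.0394, 0, 0, 0, 0, 0.07], [0.0189, 0.0394, 0, 0, 0, 0, 0.07], [0.0189, 0.0394, 0, 0, 0, 0, 0.07], [0, 0, 0, 0, 0, -0.087, 0.07], [0, 0, 0, 0, 0, -0.087, 0.07], [0, 0, 0, 0, 0, 0, 0.07]],
])

```text
time_s: 4.4
tool_pos: [0.4608, 0.0407, 0.1919]
tool_rot: [-180.0, 0.0, 162.5]
force: [-0.5, 0.5, 1.2]
grip_width: 0.0701
grasp_force: 0.0
```

```bash
python3 -c "
from h import *
delta([.4585,.0405,.083],162.7)
c=shot('side');cv2.imwrite('pics/s2.png',cv2.resize(c['frame'][60:280,190:430],None,fx=2.5,fy=2.5)[:,:,::-1])"
```

```text
t 4.4 [0.4608 0.0407 0.1919] [-180.     0.   162.5] q [ 41.7  -4.3 -47.2 107.   -3.2  75.9  67.8] F [-0.5  0.5  1.2]
shift [ 0.0022 -0.0009  0.1089] turn [-0.     0.001 -0.004]
```

View pics/s2.png

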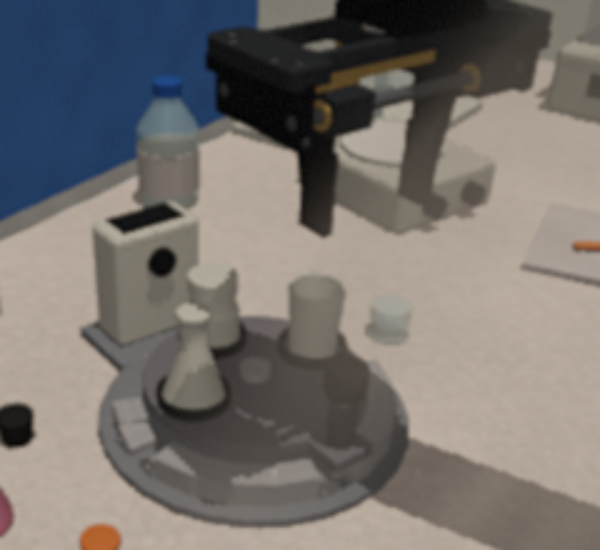

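The gripper straddles the line above the knob (crop about (347,380)), and its fingers are clear of the vessels. Going down.

>>> play_rows([
  [[0.002, -0.001, 0.02, 0, 0, 0, 0.07], [0, 0, 0.02, 0, 0, 0, 0.07], [0, 0, 0.02, 0, 0, 0, 0.07], [0, 0, 0.02, 0, 0, 0, 0.07], [0, 0, 0.015, 0, 0, 0, 0.07], [0, 0, 0.013, 0, 0, 0, 0.07], [0, 0, 0, 0, 0, 0, 0.07]],
])

```text
time_s: 5.15
tool_pos: [0.4572, 0.0397, 0.0822]
tool_rot: [-180.0, -0.2, 162.3]
force: [-0.7, 0.0, 0.6]
grip_width: 0.0698
grasp_force: 0.0
```

```bash
python3 -c "
from h import *
delta([.4585,.0405,.083],162.7)
c=shot('side');cv2.imwrite('pics/s3.png',cv2.resize(c['frame'][130:280,210:390],None,fx=3.5,fy=3.5)[:,:,::-1])"
```

```text
t 5.15 [0.4572 0.0397 0.0822] [-180.    -0.2  162.3] q [ 40.3   2.7 -48.9 115.4   2.3  63.   62.7] F [-0.7  0.   0.6]
shift [-0.001   0.0011 -0.0008] turn [-0.    -0.003 -0.006]
```

View pics/s3.png

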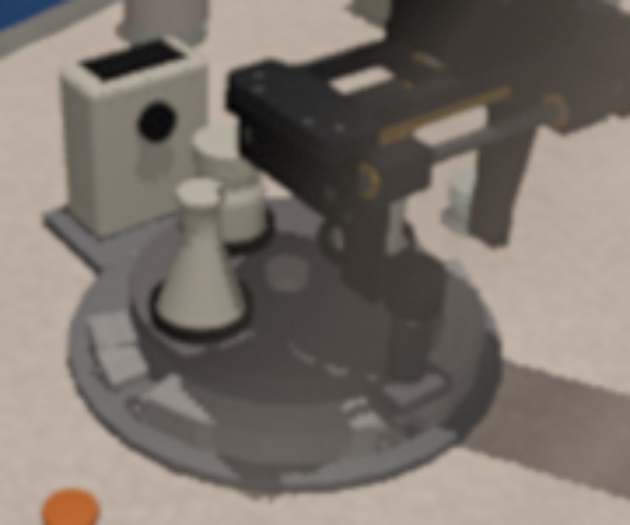

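```bash
python3 -c "
from h import *
c=shot('side');t=shot('top');o=get_obs();p=o['tool_pos'];R=Ro.from_euler('xyz',o['tool_rot'],degrees=True).as_matrix()
for y in(-.055,-.035,0,.035,.055):
  q=proj(c,p+R@[0,y,0]);print(y,q.round(1),((q-[210,130])*3.5).round(),proj(t,p+R@[0,y,0]).round(1))
cv2.imwrite('pics/t3.png',cv2.resize(t['frame'][160:320,240:420],None,fx=3.5,fy=3.5)[:,:,::-1])"
```

```text
-0.055 [350.9 207.2] [493. 270.] [349.5 268.9]
-0.035 [342.7 210.8] [464. 283.] [337.1 264.7]
0 [327.7 217.3] [412. 306.] [315.4 257.3]
0.035 [312.  224.2] [357. 330.] [293.8 249.9]
0.055 [302.6 228.3] [324. 344.] [281.6 245.7]
```

View pics/t3.png

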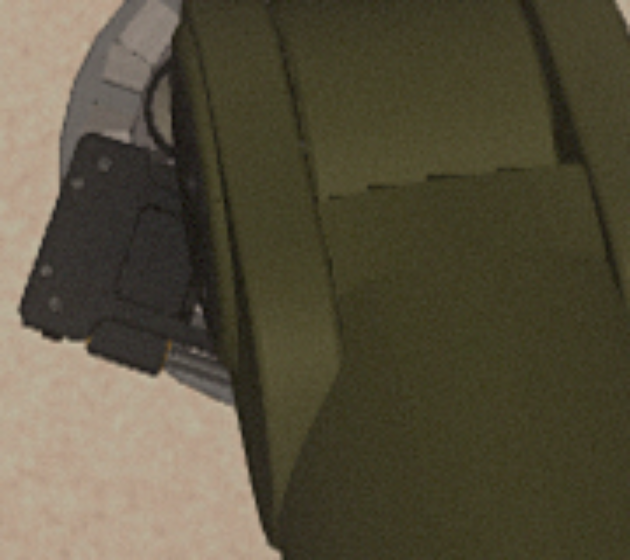

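The top view is blocked by the arm. In the side view the finger tips look higher than the calibration predicts, so I'll check with an enhanced crop that has the predicted tips drawn on it.

```bash
python3 -c "
from h import *
c=shot('side');o=get_obs();p=o['tool_pos'];R=Ro.from_euler('xyz',o['tool_rot'],degrees=True).as_matrix()
f=np.mean([shot('side')['frame'].astype(float) for _ in range(4)],0)
g=(255*np.clip((f/150),0,1)**.5).astype(np.uint8)[150:260,280:380]
g=cv2.resize(g,None,fx=5.4,fy=5.4,interpolation=cv2.INTER_CUBIC)[:,:,::-1].copy()
for x in(-.0095,.0095):
  for y in(-.055,-.035,.035,.055):
    q=(proj(c,p+R@[x,y,0])-[280,150])*5.4;cv2.circle(g,tuple(int(v) for v in q),2,(0,0,255),-1)
for z in(.088,.112):
  q=(proj(c,[.4585,.0405,z])-[280,150])*5.4;cv2.circle(g,tuple(int(v) for v in q),2,(0,255,0),-1)
print(proj(c,[.4608,.0407,.1919]))
cv2.imwrite('pics/s4.png',g)"
```

```text
[332.81475177 162.04009659]
```

View pics/s4.png

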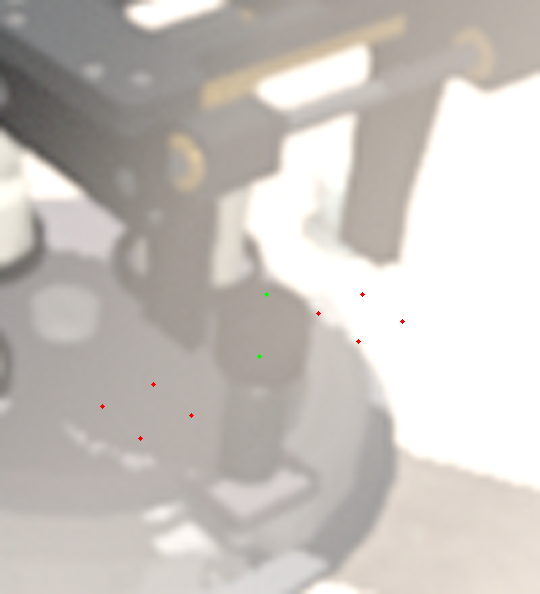

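```bash
python3 -c "
from h import *
c=shot('side');t=shot('top');o=get_obs();p=o['tool_pos'];R=Ro.from_euler('xyz',o['tool_rot'],degrees=True).as_matrix()
print(p,R.round(3))
for z in(-.07,-.1,-.13):
  for x in(-.0375,.0375):
    w=p+R@[x,.095,z];print(z,x,((proj(t,w)-[240,160])*3.5).round(),((proj(c,w)-[210,130])*3.5).round(),((proj(c,w)-[280,150])*5.4).round())
# observed tips in side, s4 px: solve plane hypothesis
obs=[np.array([193,350])/5.4+[280,150],np.array([385,263])/5.4+[280,150]]
for z in(.082,.09,.1,.107):
  print(z,[(R.T@(atz(c,q,z)-p)).round(3) for q in obs])
"
```

```text
[0.45884283 0.03996824 0.08407515] [[-0.953  0.302  0.001]
 [ 0.302  0.953 -0.   ]
 [-0.001 -0.    -1.   ]]
-0.07 -0.0375 [ 83. 162.] [211. 210.] [-52. 216.]
-0.07 0.0375 [ 22. 336.] [313. 292.] [105. 343.]
-0.1 -0.0375 [ 81. 147.] [211. 152.] [-52. 127.]
-0.1 0.0375 [ 17. 329.] [317. 231.] [111. 249.]
-0.13 -0.0375 [ 78. 131.] [212.  90.] [-52.  31.]
-0.13 0.0375 [ 11. 320.] [321. 166.] [117. 149.]
0.082 [array([-0.02 ,  0.01 ,  0.002]), array([-0.022, -0.077,  0.002])]
0.09 [array([-0.012,  0.018, -0.006]), array([-0.014, -0.068, -0.006])]
0.1 [array([-0.002,  0.027, -0.016]), array([-0.004, -0.057, -0.016])]
0.107 [array([ 0.005,  0.034, -0.023]), array([ 0.003, -0.048, -0.023])]
```

The top view puts the gripper where it should be horizontally. So the open finger tips must be drawn back by about 20 mm, because the linkage fingers advance as they close. I'll narrow to 42 mm and measure again.

>>> play_rows([
  [[0, 0, 0, 0, 0, 0, 0.042], [0, 0, 0, 0, 0, 0, 0.042], [0, 0, 0, 0, 0, 0, 0.042], [0, 0, 0, 0, 0, 0, 0.042]],
])

```text
time_s: 6.05
tool_pos: [0.4585, 0.04, 0.0837]
tool_rot: [-180.0, -0.0, 162.4]
force: [-0.7, -0.1, 0.1]
grip_width: 0.0465
grasp_force: 0.0
```

```bash
python3 -c "
from h import *
c=shot('side');o=get_obs();p=o['tool_pos'];R=Ro.from_euler('xyz',o['tool_rot'],degrees=True).as_matrix()
print(p,o['grip_width'],o['force'])
f=np.mean([shot('side')['frame'].astype(float) for _ in range(4)],0)
g=(255*np.clip((f/150),0,1)**.5).astype(np.uint8)[150:260,280:380]
g=cv2.resize(g,None,fx=5.4,fy=5.4,interpolation=cv2.INTER_CUBIC)[:,:,::-1].copy()
for x in(-.0095,.0095):
  for y in(-.021,.021):
   for z,k in((0,(0,0,255)),(-.01,(255,0,0)),(-.02,(0,255,0))):
    q=(proj(c,p+R@[x,y,z])-[280,150])*5.4;cv2.circle(g,tuple(int(v) for v in q),2,k,-1)
cv2.imwrite('pics/s5.png',g)"
```

```text
[0.4585516  0.04001637 0.08371615] 0.04486711757364196 [-0.04310001  0.66878445 -0.47943249]
```

View pics/s5.png

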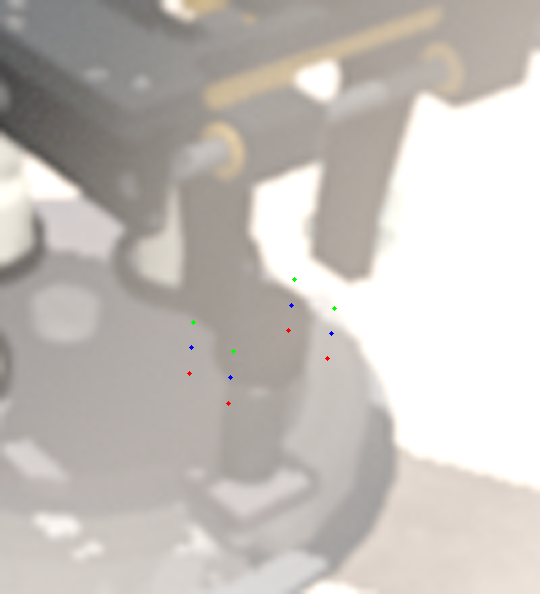

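The right finger's tip is at about (335,270) in the crop and still looks about 25 mm higher than predicted. The knob isn't covered by the near finger. Going 16 mm lower is safe on either reading: it clears the housing and lug, and the gripper body stays above the vessels. I'll go down and close.

>>> play_rows([
  [[0, 0, 0.005, 0, 0, 0, 0.044], [0, 0, 0.005, 0, 0, 0, 0.044], [0, 0, 0.006, 0, 0, 0, 0.044], [0, 0, 0, 0, 0, 0, 0.044]],
])

```text
time_s: 6.7
tool_pos: [0.4576, 0.04, 0.0666]
tool_rot: [-180.0, -0.1, 162.4]
force: [-0.7, -0.3, 0.4]
grip_width: 0.0441
grasp_force: 0.0
```

>>> play_rows([
  [[0, 0, 0, 0, 0, 0, 0.02], [0, 0, 0, 0, 0, 0, 0.02], [0, 0, 0, 0, 0, 0, 0.02], [0, 0, 0, 0, 0, 0, 0.02], [0, 0, 0, 0, 0, 0, 0.02]],
], force=30)

```text
time_s: 7.2
tool_pos: [0.459, 0.0414, 0.0679]
tool_rot: [179.9, 0.0, 162.5]
force: [2.2, 5.0, -3.0]
grip_width: 0.0292
grasp_force: 30.0
```

The grip width is 29 mm at 30 N, so the knob is held. Lifting the plunger 22 mm.

>>> play_rows([
  [[0, 0, -0.006, 0, 0, 0, 0.02], [0, 0, -0.006, 0, 0, 0, 0.02], [0, 0, -0.006, 0, 0, 0, 0.02], [0, 0, -0.004, 0, 0, 0, 0.02], [0, 0, 0, 0, 0, 0, 0.02], [0, 0, 0, 0, 0, 0, 0.02]],
], force=40)

```text
time_s: 7.8
tool_pos: [0.4586, 0.0401, 0.0896]
tool_rot: [-180.0, 0.0, 162.4]
force: [4.2, 3.2, -8.2]
grip_width: 0.029
grasp_force: 40.0
```

```bash
python3 -c "
from h import *
delta([.4585,.0405,.089],162.7)
c=shot('side')
for k in('knob','plunger'):
  for q in silhouettes('side',k)[:2]: print(k,q['p'],q['extent'],np.argwhere(q['pixels']).mean(0)[::-1])
H=np.array([.5545,.0105]);
p=get_obs()['tool_pos'][:2]-H;print(np.hypot(*p),np.degrees(np.arctan2(p[1],p[0])))
f=np.mean([shot('side')['frame'].astype(float) for _ in range(4)],0)
g=(255*np.clip((f/150),0,1)**.5).astype(np.uint8)[150:260,280:380]
g=cv2.resize(g,None,fx=5.4,fy=5.4,interpolation=cv2.INTER_CUBIC)[:,:,::-1].copy()
cv2.imwrite('pics/s6.png',g)"
```

```text
t 7.8 [0.4586 0.0401 0.0896] [-180.     0.   162.4] q [ 40.4   2.1 -48.9 115.    1.8  63.7  63.2] F [ 4.2  3.2 -8.2]
shift [0.0002 0.0004 0.0006] turn [-0.     0.    -0.005]
knob 0.58 [329.7, 188.2, 339.7, 223.0] [332.91287879 203.72727273]
plunger 0.6 [327.9, 190.3, 343.7, 223.0] [332.62633452 204.63345196]
0.10038958375242489 162.8931590337344
```

View pics/s6.png

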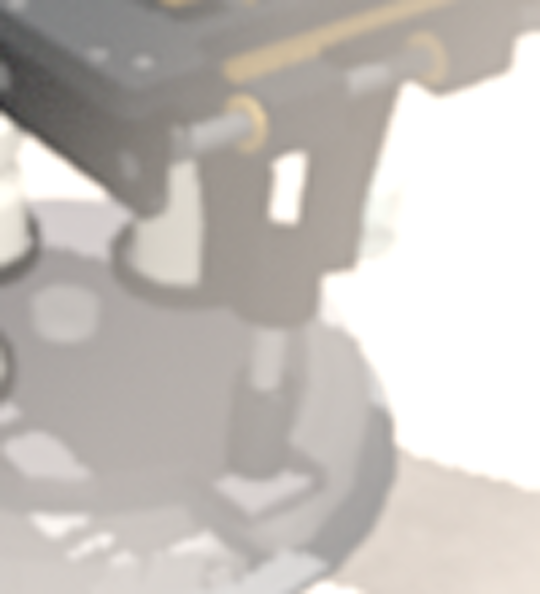

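The side crop shows the knob gripped and raised, with its shaft bare at (265,360). The −8.2 N pull matches the spring near the top. Now the first half of the swing: tool +y is tangential, and the tool turns with the table.

>>> play_rows([
  [[-0.0001, 0.0044, 0, 0, 0, 0.0436, 0.02], [-0.0001, 0.0044, 0, 0, 0, 0.0436, 0.02], [-0.0004, 0.0087, 0, 0, 0, 0.0873, 0.02], [-0.0004, 0.0087, 0, 0, 0, 0.0873, 0.02], [-0.0004, 0.0087, 0, 0, 0, 0.0873, 0.02], [-0.0004, 0.0087, 0, 0, 0, 0.0873, 0.02], [-0.0004, 0.0087, 0, 0, 0, 0.0873, 0.02], [-0.0004, 0.0087, 0, 0, 0, 0.0873, 0.02], [-0.0004, 0.0087, 0, 0, 0, 0.0873, 0.02], [-0.0004, 0.0087, 0, 0, 0, 0.0873, 0.02], [0, 0, 0, 0, 0, 0, 0.02]],
])

```text
time_s: 9.25
tool_pos: [0.5061, 0.1012, 0.0888]
tool_rot: [-179.9, -0.3, 117.4]
force: [-1.0, 7.7, -7.2]
grip_width: 0.0286
grasp_force: 40.0
```

```bash
cat > a.py <<'E'
from h import *
H=np.array([.5545,.0105]);o=get_obs()
p=o['tool_pos'][:2]-H;print('r,ang',np.hypot(*p),np.degrees(np.arctan2(p[1],p[0])))
e=H+.1004*np.array([np.cos(np.radians(72.7)),np.sin(np.radians(72.7))])
delta([*e,.0895],72.6)
print(Ro.from_euler('xyz',o['tool_rot'],degrees=True).inv().apply(o['force']))
E
python3 a.py
```

```text
r,ang 0.10278970538408248 118.06279407725798
t 9.25 [0.5061 0.1012 0.0888] [-179.9   -0.3  117.4] q [ 29.9  11.4 -48.  107.8   9.1  65.    6. ] F [-1.   7.7 -7.2]
shift [-0.0314  0.0718 -0.001 ] turn [-0.004 -0.004  0.782]
[7.25034572 2.64568677 7.21628262]
```

>>> play_rows([
  [[0.0006, 0.0087, -0.001, 0, 0, 0.0873, 0.02], [-0.0004, 0.0087, 0, 0, 0, 0.0873, 0.02], [-0.0004, 0.0087, 0, 0, 0, 0.0873, 0.02], [-0.0004, 0.0087, 0, 0, 0, 0.0873, 0.02], [-0.0004, 0.0087, 0, 0, 0, 0.0873, 0.02], [-0.0004, 0.0087, 0, 0, 0, 0.0873, 0.02], [-0.0004, 0.0087, 0, 0, 0, 0.0873, 0.02], [-0.0004, 0.0087, 0, 0, 0, 0.0873, 0.02], [-0.0001, 0.0044, 0, 0, 0, 0.0436, 0.02], [-0.0001, 0.0044, 0, 0, 0, 0.0436, 0.02], [0, 0, 0, 0, 0, 0, 0.02]],
])

```text
time_s: 10.35
tool_pos: [0.5835, 0.1102, 0.0903]
tool_rot: [-179.9, -0.3, 72.4]
force: [1.8, 10.8, -9.2]
grip_width: 0.0287
grasp_force: 40.0
```

```bash
python3 a.py
```

```text
r,ang 0.10384661453263576 73.79803128432363
t 10.35 [0.5835 0.1102 0.0903] [-179.9   -0.3   72.4] q [ 19.7  20.  -39.4  97.5  13.2  67.3 -40.6] F [ 1.8 10.8 -9.2]
shift [-0.0034  0.002   0.0008] turn [-0.003 -0.006 -0.003]
[10.77117975 -1.52751466  9.28191561]
```

About 90° turned and within the funnel. I'll relieve the outward side load, lower the plunger gently and then let go.

>>> play_rows([
  [[0.002, 0, 0, 0, 0, 0, 0.02], [0, 0, 0.004, 0, 0, 0, 0.02], [0, 0, 0.004, 0, 0, 0, 0.02], [0, 0, 0.004, 0, 0, 0, 0.02], [0, 0, 0.004, 0, 0, 0, 0.02], [0, 0, 0.004, 0, 0, 0, 0.02], [0, 0, 0.002, 0, 0, 0, 0.02], [0, 0, 0, 0, 0, 0, 0.02]],
])

```text
time_s: 11.15
tool_pos: [0.5835, 0.1103, 0.0683]
tool_rot: [-179.8, -0.2, 72.4]
force: [0.5, 7.6, -5.4]
grip_width: 0.0286
grasp_force: 40.0
```

```bash
python3 a.py
```

```text
r,ang 0.10389499948161926 73.81815162256372
t 11.15 [0.5835 0.1103 0.0683] [-179.8   -0.2   72.4] q [ 19.2  21.3 -39.   98.6  14.3  65.2 -41.5] F [ 0.5  7.6 -5.4]
shift [-0.0034  0.002  -0.0212] turn [-0.003 -0.003 -0.003]
[ 7.40837587 -1.78968865  5.46253973]
```

>>> play_rows([
  [[0, 0, 0, 0, 0, 0, 0.06], [0, 0, 0, 0, 0, 0, 0.06], [0, 0, 0, 0, 0, 0, 0.06], [0, 0, 0, 0, 0, 0, 0.06], [0, 0, 0, 0, 0, 0, 0.06], [0, 0, 0, 0, 0, 0, 0.06]],
])

```text
time_s: 11.75
tool_pos: [0.5844, 0.1072, 0.0689]
tool_rot: [180.0, 0.0, 72.4]
force: [0.9, 0.4, -0.0]
grip_width: 0.0592
grasp_force: 0.0
```

>>> play_rows([
  [[0, 0, -0.01, 0, 0, 0, 0.06], [0, 0, -0.02, 0, 0, 0, 0.06], [0, 0, -0.03, 0, 0, 0, 0.06], [0, 0, -0.03, 0, 0, 0, 0.06], [0, 0, -0.03, 0, 0, 0, 0.06], [0.03, 0, -0.02, 0, 0, 0, 0.06], [0.04, 0, 0, 0, 0, 0, 0.06], [0.04, 0, 0, 0, 0, 0, 0.06], [0.04, 0, 0, 0, 0, 0, 0.06], [0.04, 0, 0, 0, 0, 0, 0.06], [0.04, 0, 0, 0, 0, 0, 0.06], [0.04, 0, 0, 0, 0, 0, 0.06]],
])

```text
time_s: 12.95
tool_pos: [0.6665, 0.3661, 0.2094]
tool_rot: [180.0, -0.0, 72.4]
force: [-0.4, 0.4, 0.8]
grip_width: 0.0602
grasp_force: 0.0
```

```bash
python3 -c "
from h import *
o=get_obs();print(o['tool_pos'],o['force'],o['time_s'])
t=shot('top','t9.png');s=shot('side','s9.png')
P={}
for n,c in(('top',t),('side',s)):
    for k in('knob','plunger','flask_mid'):
        for q in silhouettes(n,k)[:4]:
            m=q['pixels'];uv=np.argwhere(m).mean(0)[::-1];P.setdefault((n,k),[]).append(uv)
            print(n,k,round(q['p'],2),np.round(q['extent']),uv.round(1),atz(t,uv,.1 if k!='flask_mid' else .075).round(4) if n=='top' else '', 'rgb',c['frame'][m].mean(0).round() if k=='flask_mid' else '')
for u in P['top','knob']:
  for v in P['side','knob']:
    o1,d1=ray(t,u);o2,d2=ray(s,v);k=np.linalg.lstsq(np.c_[d1,-d2],o2-o1,rcond=None)[0];print(o1+d1*k[0],o2+d2*k[1])
for a in(72.7,):
  w=np.array([.555+.1*np.cos(np.radians(a)),.0115+.1*np.sin(np.radians(a)),.1]);print('exp knob',w,proj(t,w),proj(s,w))
a=np.radians(-17.3);w=np.array([.555+.058*np.cos(a),.0115+.058*np.sin(a),.075]);print('exp flask',w,proj(t,w),proj(s,w),proj(t,[w[0],w[1],.114]),proj(s,[w[0],w[1],.114]),proj(s,[w[0],w[1],.036]))
"
```

```text
[0.66653603 0.36612025 0.20942327] [-0.4277617   0.43984884  0.8451692 ] 12.95
top knob 0.81 [266. 168. 285. 188.] [273.  176.1] [0.5823 0.1082 0.1   ] rgb 
top plunger 0.57 [264. 167. 283. 187.] [273. 176.] [0.5824 0.1082 0.1   ] rgb 
top flask_mid 0.72 [329. 149. 355. 186.] [342.3 166.9] [ 0.6067 -0.0025  0.075 ] rgb [159. 148. 128.]
side knob 0.66 [240. 191. 256. 213.] [248.  202.4]  rgb 
side plunger 0.53 [242. 196. 258. 243.] [248.1 203.6]  rgb 
side flask_mid 0.89 [266. 161. 288. 203.] [274.5 181.9]  rgb [134. 128. 117.]
side flask_mid 0.72 [172. 228. 195. 278.] [180.1 256.3]  rgb [109.  65.  72.]
side flask_mid 0.62 [218. 269. 248. 320.] [231.7 298.1]  rgb [142.  81.  47.]
[0.58240433 0.10820396 0.09967962] [0.58169646 0.10774026 0.09948602]
exp knob [0.58473749 0.10697608 0.1       ] [273.80086026 174.56843106] [246.99804756 201.35689733]
exp flask [ 0.61037613 -0.00574774  0.075     ] [344.28011419 164.70314337] [274.73998208 182.50412139] [347.52007328 157.68631181] [274.9386649  165.41688591] [274.55271417 198.60964495]
```

Both cameras agree: the knob is at z ≈ 0.0997, so the plunger is home (it would be at 0.118 on the ring). The white flask stands upright within about 5 mm of its expected place before the reader, and the gripper is clear.

```bash
python3 -c "
from cell import *
print(sign_off())"
```

```text
the job is handed in; nothing more can be done
None
```

The flask now stands upright before the reader, the plunger has dropped home so the turntable is locked, the knob is released, and I handed the job in at about 13 s of the 35 s allowed; the verdict was not shown.

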